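# Load the bracket into the nest so it holds the part-present pin in

### The job

Load the aluminium bracket into the nest: slide its flat end under the two blue hood prongs, push the red part-present pin back with it, and lower the round-boss end down inside the yellow lip, so that it lies flat on the rest bars with the pin held in, and let go. Lip and sensor head are set differently each time, so feel for the pin's stop, gently: rammed hard, the blue head is driven back on its overload slide and the job is spoiled. Leave the mug, the steel sleeve and the screwdriver where they are.

Things in the scene. Friction and masses are not known exactly. Their poses are not given: they have to be found in the camera images.
- bracket: Aluminium bracket, 0.35-0.7 kg. Base slab 130 (x) x 56 (y) x 20 mm; origin at the centre of the slab's underside, z up. Flat end at x=+65: this goes under the hood. At the other end (slab ends at x=-65) a round boss on top, 28 mm diameter, 46 long along y, centred at x=-49, z=30, top at z=44: this end does not fit under the hood. Enter flat end low, boss end raised about 10 degrees.
- bracket_rib (a point): Middle of the bracket's upright grip rib, at x=-2.5, z=42 mm in the bracket's frame. The rib is 55 mm long (bracket x from -30 to +25), 24 mm thick (y) and stands from z=20 to 55 mm.
- nest: Fixed nest; dark base plate 250 x 110 x 15 mm (x -105 to +145), origin at bench level. The loaded bracket's x axis points along nest x, y=0, its origin 25 mm above the nest's; where along x depends on the lip (-12 to +19 mm). Two rest bars, tops 25 mm above the bench. Side cheeks (x -60 to +40): inner faces at y=-32 and +32, tops 35 mm above the bench.
- nest_lip_end (a point): Point on the base plate's top at nest x=-105, y=0, 15 mm above the bench: the lip's end. The yellow lip block (63 wide, 16 thick towards -x, top 39 mm above the bench, 14 above the bars) is clamped for each run at a setting NOT reported: its inner face is at nest x=-77 to -53 mm. A bracket resting on top of the lip is not loaded.
- nest_head_end (a point): Point on the plate's top at nest x=+145, y=0, 15 mm above the bench: the blue head's end. Head 45 x 64 mm, clamped at a setting NOT reported (find by feel or sight): face, looking to -x, is 141 to 145 mm from the lip's inner face. Two hood prongs (|y| 14 to 32) reach 34 mm from the face to -x, underside 55, top 65 mm above the bench: a level slab cannot clear lip and hood at once.
- pin (a joint): Travel (m) of the head's red sprung pin: 0 free, 0.016 fully back (to nest +x) at a stop. At y=0, 35 mm above the bench, 14 mm diameter, round tip; stands 24 mm out of the head's face when free, 8 mm at the stop. Spring 3 N to start, 7 N fully back. With the level bracket's flat end holding it at the stop, the boss end is 3 to 7 mm clear of the lip; against the lip it reads 0.009 to 0.013.
- overload (a joint): Travel (m) of the whole blue head (with hood and pin) on its sprung overload slide: 0 at rest, grows towards nest +x. Firm up to a 14 N push (pin on its stop), then gives way by 1 mm per 3 N; driven back over 2.5 mm (about 21 N) the job is spoiled, even if it springs back. A push of 10 to 14 N on the pin is right.
- mat: Black rubber mat, 200 x 200 x 4 mm, fixed on the bench, origin at the centre of its underside; the bracket starts on it, 4 mm above the bench.
- mug: Bystander: orange mug, 76 mm diameter, 90 mm high, origin at the centre of its underside.
- sleeve: Bystander: turned steel sleeve standing on end, 60 mm diameter, 90 mm high, origin at the centre of its underside.
- driver: Bystander: red-handled screwdriver lying on the bench, about 200 mm long, along its x axis.
Things that resemble listed ones, but are neither listed nor needed, are in the scene too. Of the things shaped like the bracket, the aluminium one is meant.

How it is judged:
By the outcome, as a careful person would: the job done as asked, in the order asked, and still so for the second after the job is handed in, with the robot touching nothing.
It also fails if it takes over 48 s, if anything falls off the work surface, if the arm or the gripper's body presses on something with over 40 N, if the wrist force passes 120 N, or if a joint passes its speed limit or range.

### The arm

A 7-joint arm with a two-finger parallel gripper is mounted at the origin on the work surface. World frame = base frame: x ahead of the robot, y to its left, z up, the work surface at z = 0. Lengths are in m, angles in rad, forces in N, time in s.
With the tool pointing down it reaches from about 0.4 to 0.85 m from the base axis. Payload 4.5 kg.
Tool frame: the origin (TCP) lies on the centre line of the jaws, within the pads' length; the fingertips stand r.tips_ahead ahead of it and the grasp point (between the pads) is the TCP (r.tips_ahead is the distance from the TCP to the fingertips, in m); z points along the fingers, y is the direction in which the jaws open and shut (so a half turn about z gives the same grasp; the last joint's range is limited). The gripper opens to 88 mm and grips with 3 to 60 N. Pads are 18 mm wide; open, the fingers measure 123 mm over their backs; the gripper's body (75 mm by 187 mm) begins 45 mm behind the grasp point.
Start: joints at [1.226, 0.689, -0.195, 1.565, 0.157, 0.902, -0.215], TCP at [0.231, -0.581, 0.258] pointing down, gripper open.
Joint ranges: [-3.01, 3.01], [-0.46, 2.08], [-1.47, 1.51], [0.13, 2.56], [-1, 4.14], [0.04, 2.09], [-2.66, 2.66]. Speed limits (rad/s): [2.57, 2.57, 3.14, 3.14, 3.14, 3.14, 3.14].

### API

Orientations are given as a unit quaternion [x, y, z, w].
In Python, from plant import r gives the robot as it stands.
- The arm moves only by the shell command python3 -m inch 'ROWS' [FORCE]. ROWS is JSON, a list of rows, each a list of 5 numbers: the shift along the world's x, y, z in units of 25 mm (1.0 is 25 mm), then the turn about the world's z in units of 6 degrees (1.0 is 6 degrees), then the finger opening in mm, from 0 to 88.1. A call has 1 to 5 rows; each row shifts and turns the commanded pose from where the row before left it; what a row does not reach is not made up. A row lasts 1/10 s, in which the tool goes at most 50 mm and 8.59 degrees, less where a joint would pass 70% of its speed; a pose out of reach is approached as far as the arm can. A call is refused whole if a number of a shift passes 1 or a number of a turn 1, either way. A call with a gripper value outside its range is refused whole. The fingers move at their own pace and stop on an object; FORCE is the grip in N (left out, the last holds). Time passes only in rows, so rows that do not move let the fingers close. It gives the time, the measured TCP pose, the force and the opening at its end, in the units of the state.
- r.get_state(): the state, without advancing time (a new reading comes with each control period).
- r.snapshot(name): name is "scene" or "top" or "wrist"; returns a dict with "pixels" (420x560x3 uint8, red, green, blue), "range_z" (420x560 float32, m along the optical axis (not along the pixel's ray), 0 where there is no reading), "K" (3x3 intrinsics, pixels), "position" and "attitude" of the camera in the world. Camera axes: x right, y up, looking along -z (the intrinsics and any distortion apply to the point x, -y, -z); pixel columns grow to the right and rows downward; lengths in m; the calibration is good to about 2 mm. The wrist camera is an equidistant fisheye: a pixel r from the principal point sees the ray r / f radians off the axis. A picture is of the moment at which its call begins.
- r.finish_job(): hands the job in, once; it reports no verdict.
The state is a dict: "clock": time; "q": joint angles; "qd": joint speeds; "joint_torque": joint torques, N m; "tool_pos": TCP position; "eef_rot": TCP orientation; "contact_force": force on the tool from outside, world axes, zero at the start; "moment": the same for the moment, N m; "opening": opening from 0.0 (shut) to 1.0 (fully open).
Only numpy, scipy, OpenCV 4.12 (cv2) and the standard library are available. Lean on these libraries where they do the work, as an engineer would, in place of code of your own. Each camera call takes 0.05 s, during which the arm holds its last target. There are 200 camera calls.

## Working session

There is one attempt and no reset: what is moved stays moved. The work goes in short steps, Python scripts to look and compute and a shell command to move; the robot and the scene stay as the last step left them, time stands still between calls to the robot, and variables do not carry over. Pictures are saved under pics/ and viewed, about 8 in all and at most 12, crops included, and the job is handed in when it is done.

```bash
ls; mkdir -p pics; cat > h.py <<'E'
import numpy as np, cv2, pickle
from plant import r
def snap(n,f):
    s=r.snapshot(n); pickle.dump(s,open(f'pics/{f}.pkl','wb')); cv2.imwrite(f'pics/{f}.png',s['pixels'][:,:,::-1]); return s
def load(f): return pickle.load(open(f'pics/{f}.pkl','rb'))
def R(s):
    a=np.array(s['attitude'],float)
    if a.shape==(3,3): return a
    from scipy.spatial.transform import Rotation as Q
    return Q.from_quat(a).as_matrix()
def px(s,u,v,z=None):
    """world point at pixel; z given: intersect plane, else depth"""
    K=s['K']; d=R(s)@np.array([(u-K[0,2])/K[0,0],-(v-K[1,2])/K[1,1],-1]); p=np.array(s['position'])
    t=s['range_z'][int(round(v)),int(round(u))] if z is None else (z-p[2])/d[2]
    return p+t*d
E
python3 - <<'E'
from h import *
for n in ('top','scene'):
    s=snap(n,n); print(n,s['K'].tolist(),s['position'],s['attitude'])
print(r.get_state(), r.tips_ahead)
a=np.hstack([cv2.imread('pics/top.png')]); 
E
```

```text
pics
top [[522.8940488980833, 0.0, 273.74640740208525], [0.0, 522.8940488980833, 205.1938517954252], [0.0, 0.0, 1.0]] [0.42823115 0.01065849 1.44399763] [-0.03212881  0.03380291  0.70636036 -0.70631448]
scene [[448.9250026239504, 0.0, 283.3296471837649], [0.0, 448.9250026239504, 210.2584616200572], [0.0, 0.0, 1.0]] [1.21092241 0.75815216 0.92140969] [0.1414555  0.39444109 0.84692187 0.32730706]
{'clock': 0.1, 'q': array([ 1.22581299,  0.68989107, -0.19456007,  1.56620118,  0.15728581,
        0.90254503, -0.21510376]), 'qd': array([-0.00077518, -0.0022428 , -0.00030193, -0.00390078, -0.00091314,
        0.00030119,  0.00097329]), 'joint_torque': array([-3.03134169e-03, -5.28502393e+01, -1.27170090e+00, -1.53838581e+01,
       -5.26220282e-02,  2.00189905e-03,  5.41189195e-05]), 'tool_pos': array([ 0.23090486, -0.5802094 ,  0.25700724]), 'eef_rot': array([ 9.82110149e-01,  1.88305530e-01, -1.99682122e-04, -8.01955978e-04]), 'contact_force': array([ 0.68116112, -0.61617546, -0.0901402 ]), 'moment': array([-0.00807252, -0.02311911,  0.0175001 ]), 'opening': 0.9987287390193025} 0.019
```

View pics/top.png

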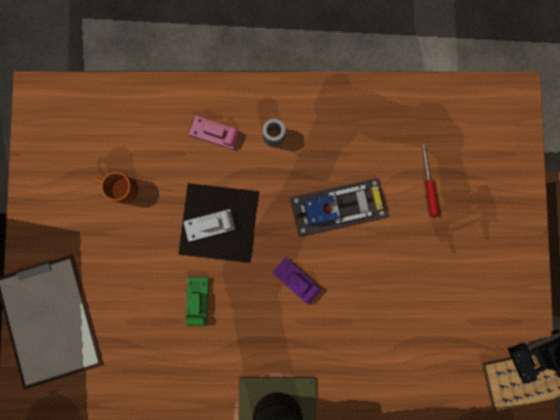

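View pics/scene.png

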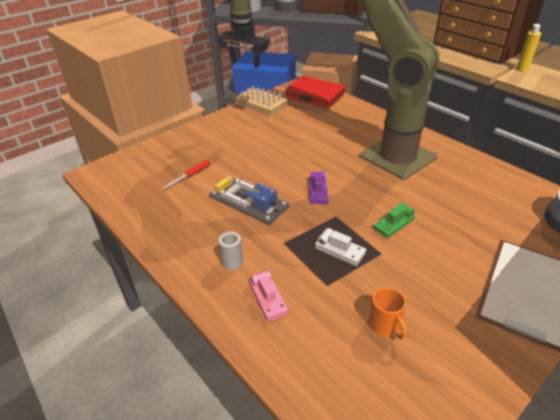

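Top view: the bracket (silver) is on the mat near pixel (210,225), and the nest near (340,207) has its blue head to the left and the yellow lip to the right at (377,197). The mug is at (117,187), the sleeve at (274,130) and the driver at (431,190). I'll enlarge the bracket and nest.

```bash
python3 - <<'E'
from h import *
im=cv2.imread('pics/top.png')
a=im[200:250,175:245]; b=im[170:245,285:395]
A=cv2.resize(a,None,fx=5,fy=5,interpolation=cv2.INTER_CUBIC);B=cv2.resize(b,None,fx=7,fy=7,interpolation=cv2.INTER_CUBIC)
B=cv2.resize(b,(110*6,75*6),interpolation=cv2.INTER_CUBIC)
for img,u0,v0,f in((A,175,200,5),(B,285,170,6)):
    for u in range(u0+(-u0)%10,u0+img.shape[1]//f,10): cv2.putText(img,str(u),(int((u-u0)*f),8),0,.3,(0,255,255)); cv2.line(img,((u-u0)*f,10),((u-u0)*f,16),(0,255,255))
    for v in range(v0+(-v0)%10,v0+img.shape[0]//f,10): cv2.putText(img,str(v),(0,(v-v0)*f+4),0,.3,(0,255,255)); cv2.line(img,(22,(v-v0)*f),(28,(v-v0)*f),(0,255,255))
cv2.imwrite('pics/ca.png',np.vstack([np.pad(cv2.resize(A,None,fx=.6,fy=.6),((0,0),(0,660-210),(0,0))),B]))
s=load('top')
for n,u,v in(('mat',219,222),('rib',210,225),('bench',300,330),('nestbase',380,215),('lip',378,197)): print(n,px(s,u,v).round(3))
# bright pixels on mat
p=s['pixels'].astype(int); 
K=s['K'];U,V=np.meshgrid(np.arange(560),np.arange(420));t=s['range_z']
d=np.stack([(U-K[0,2])/K[0,0],-(V-K[1,2])/K[1,1],-np.ones(U.shape)],-1)@R(s).T
W=s['position']+t[...,None]*d
for n,(x0,x1,y0,y1) in dict(br=(180,240,205,245)).items():
    m=np.zeros(U.shape,bool);m[y0:y1,x0:x1]=True
    for lo,hi in((.015,.034),(.05,.07)):
        q=W[m&(W[...,2]>lo)&(W[...,2]<hi)][:,:2]
        c,sz,an=cv2.minAreaRect((q*1000).astype(np.float32)); print(lo,len(q),c,sz,an, np.median(W[m&(W[...,2]>lo)&(W[...,2]<hi)][:,2]))
m=np.zeros(U.shape,bool);m[170:245,285:395]=True
for lo,hi in((.010,.02),(.03,.05),(.06,.075)):
    q=W[m&(W[...,2]>lo)&(W[...,2]<hi)][:,:2]
    c,sz,an=cv2.minAreaRect((q*1000).astype(np.float32)); print('nest',lo,len(q),c,sz,an)
E
```

```text
mat [0.515 0.156 0.028]
rib [0.505 0.177 0.057]
bench [ 0.223 -0.064 -0.002]
nestbase [ 0.535 -0.284  0.013]
lip [ 0.582 -0.275  0.035]
0.015 608 (506.48583984375, 185.81687927246094) (56.954044342041016, 132.29299926757812) 14.726755142211914 0.02355705714519607
0.05 225 (506.17987060546875, 168.94049072265625) (38.856468200683594, 79.84815216064453) 19.009428024291992 0.058803035720071506
nest 0.01 1936 (532.3140258789062, -186.97998046875) (166.65333557128906, 274.23809814453125) 12.343363761901855
nest 0.03 526 (557.4185180664062, -170.14459228515625) (83.9853286743164, 223.86683654785156) 12.623016357421875
nest 0.06 562 (545.4209594726562, -116.80755615234375) (64.38741302490234, 78.76253509521484) 12.311507225036621
```

View pics/ca.png

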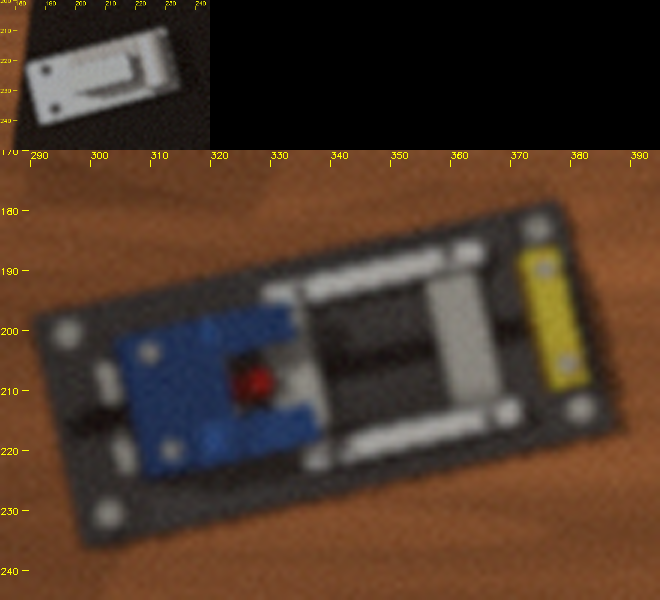

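```bash
python3 - <<'E'
from h import *
s=load('top')
def fit(n,C,z,L,Wd):
    P=np.array([px(s,u,v,z)[:2] for u,v in C]) # head-left-top, lip-top, lip-bottom, head-bottom
    a=(P[0]+P[3])/2; b=(P[1]+P[2])/2; d=a-b
    print(n,'len',np.linalg.norm(d).round(4),'wid',np.linalg.norm((P[0]+P[1]-P[2]-P[3])/2).round(4),'ang',np.degrees(np.arctan2(d[1],d[0])).round(2),'ends',b.round(4),a.round(4),'mid',((a+b)/2).round(4))
    return b,a
fit('plate',[(290.7,197.5),(376.5,178.5),(387.2,217.5),(299,236)],.015,.25,.11)
fit('bracket',[(184,221),(229,209.3),(234,228),(188,241)],.024,.13,.056)
R1=fit('rib',[(197.5,220),(217,215.5),(219,225),(200,230)],.059,.055,.024)
b,a=fit('lip',[(370,187),(377.2,186),(381.5,208.8),(375,210)],.039,.016,.063)
h=fit('prong',[(303,201.5),(332,195.5),(337,217.5),(307.5,224)],.065,.079,.064)
E
```

```text
plate len 0.245 wid 0.1096 ang 102.18 ends [ 0.582  -0.2899] [ 0.5303 -0.0505] mid [ 0.5561 -0.1702]
bracket len 0.1277 wid 0.0542 ang 105.24 ends [0.5243 0.1222] [0.4908 0.2454] mid [0.5076 0.1838]
rib len 0.0524 wid 0.0266 ang 103.92 ends [0.5177 0.1552] [0.5051 0.2061] mid [0.5114 0.1807]
lip len 0.0188 wid 0.0633 ang 99.14 ends [ 0.5809 -0.2782] [ 0.5779 -0.2596] mid [ 0.5794 -0.2689]
prong len 0.0793 wid 0.0603 ang 102.08 ends [ 0.5538 -0.1535] [ 0.5372 -0.076 ] mid [ 0.5455 -0.1147]
```

The nest x axis points at about 102.2° in the world, with its origin near (0.560,-0.190), the lip face at about -73 mm and the head face at about +71 mm. Those agree with the given 141–145 mm. The bracket centre is at about (0.507,0.185), at about 104.7°. Moving above it.

```bash
python3 -m inch '[[1,1,0,0.45,88],[1,1,0,0.45,88],[1,1,0,0.45,88],[1,1,0,0.45,88],[1,1,0,0.45,88]]'
python3 -m inch '[[1,1,0,0.45,88],[1,1,0,0.45,88],[1,1,0,0.45,88],[1,1,0,0.45,88],[1,1,0,0.45,88]]'
python3 -m inch '[[1,1,0,0.45,88],[0,1,0,0.45,88],[0,1,0,0.45,88],[0,1,0,0.45,88],[0,1,0,0.45,88]]'
python3 -m inch '[[0,1,0,0.45,88],[0,1,0,0.45,88],[0,1,0,0.45,88],[0,1,0,0.45,88],[0,1,0,0.45,88]]'
python3 -m inch '[[0,1,0,0.45,88],[0,1,0,0.45,88],[0,1,0,0.45,88],[0,1,0,0.45,88],[0,1,0,0.45,88]]'
python3 -m inch '[[0,1,0,0.45,88],[0,1,0,0.45,88],[0,1,0,0.45,88],[0,1,-1,0.45,88],[0,1,-1,0.45,88]]'
```

```text
clock: 0.6
tool_pos: [0.3568, -0.4544, 0.2574]
eef_rot: [0.953, 0.303, -0.0, -0.0]
contact_force: [0.0, 0.9, -0.4]
opening: 0.996
clock: 1.1
tool_pos: [0.4818, -0.3295, 0.2574]
eef_rot: [0.911, 0.413, -0.0, -0.0]
contact_force: [0.5, -0.8, 0.3]
opening: 0.999
clock: 1.6
tool_pos: [0.5058, -0.2047, 0.2574]
eef_rot: [0.856, 0.517, -0.0, -0.0]
contact_force: [0.4, 0.0, 0.2]
opening: 1.001
clock: 2.1
tool_pos: [0.5058, -0.0798, 0.2575]
eef_rot: [0.789, 0.614, -0.0, -0.0]
contact_force: [0.5, 0.6, -0.7]
opening: 0.998
clock: 2.6
tool_pos: [0.5058, 0.0452, 0.2575]
eef_rot: [0.711, 0.703, -0.0, -0.0]
contact_force: [0.2, 0.1, 0.4]
opening: 0.997
clock: 3.1
tool_pos: [0.5065, 0.1702, 0.2074]
eef_rot: [0.624, 0.781, 0.001, 0.0]
contact_force: [-0.6, -0.5, 0.5]
opening: 1.001
```

```bash
python3 - <<'E'
from h import *
s=snap('wrist','w1'); print(s['K'].tolist(),s['position'],s['attitude'],r.get_state()['tool_pos'],r.get_state()['eef_rot'])
E
```

```text
[[325.19226210127806, 0.0, 279.0072757679194], [0.0, 325.19226210127806, 204.7495036980619], [0.0, 0.0, 1.0]] [0.48909154 0.25219685 0.33507159] [-0.15998066 -0.01877395  0.10940466  0.98085898] [0.50396162 0.17498917 0.2039202 ] [ 6.20831572e-01  7.83939174e-01  5.87674769e-05 -2.74341892e-03]
```

View pics/w1.png

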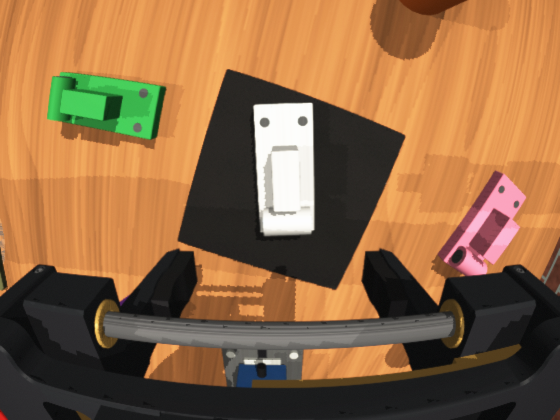

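```bash
cat >> h.py <<'E'
def fpx(s,u,v,z):
    K=s['K']; a=(u-K[0,2])/K[0,0]; b=(v-K[1,2])/K[1,1]; th=np.hypot(a,b); k=np.sin(th)/th
    d=R(s)@np.array([a*k,-b*k,-np.cos(th)]); p=np.array(s['position']); return p+(z-p[2])/d[2]*d
E
python3 - <<'E'
from h import *
s=load('w1')
im=cv2.imread('pics/w1.png')[90:250,240:330]
cv2.imwrite('pics/c2.png',cv2.resize(im,None,fx=3.5,fy=3.5,interpolation=cv2.INTER_CUBIC))
def fit(n,C,z):
    P=np.array([fpx(s,u,v,z)[:2] for u,v in C]); a=(P[0]+P[1])/2; b=(P[3]+P[2])/2; d=a-b
    print(n,'len',np.linalg.norm(d).round(4),'wid',np.linalg.norm((P[0]+P[3]-P[2]-P[1])/2).round(4),'ang',np.degrees(np.arctan2(d[1],d[0])).round(2),b.round(4),a.round(4),((a+b)/2).round(4))
fit('rib',[(271,148),(298,147),(300,212),(274,213)],.059)
fit('mat',[(227,70),(404,135),(336,289),(179,241)],.004)
print('flat',fpx(s,254,105,.024),fpx(s,312,103,.024))
q=r.get_state()['eef_rot'];print('toolx',np.degrees(2*np.arctan2(q[1],q[0])))
E
```

```text
rib len 0.059 wid 0.0233 ang 105.2 [0.5187 0.1564] [0.5032 0.2134] [0.5109 0.1849]
mat len 0.1973 wid 0.1962 ang 83.88 [0.5085 0.0645] [0.5295 0.2607] [0.519  0.1626]
flat [0.46774774 0.24219385 0.024     ] [0.52069347 0.25627829 0.024     ]
toolx 103.24588684224184
```

View pics/c2.png

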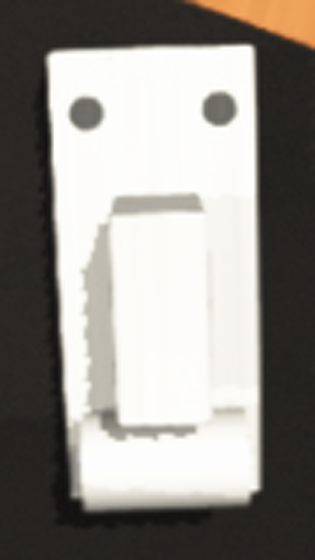

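```bash
python3 -m inch '[[0,0,0,0.33,88],[0,0,0,0,88]]'
```

```text
clock: 3.35
tool_pos: [0.5063, 0.1683, 0.2078]
eef_rot: [0.611, 0.792, -0.001, 0.0]
contact_force: [-0.6, 0.4, -0.3]
opening: 0.998
```

```bash
python3 -m inch '[[0.2,0.55,-1,0,88],[0,0,-1,0,88],[0,0,-1,0,88],[0,0,-1,0,88],[0,0,-1,0,88]]'
python3 -m inch '[[0,0,-1,0,88],[0,0,-0.36,0,88],[0,0,0,0,88]]'
python3 -m inch '[[0,0,0,0,10],[0,0,0,0,10],[0,0,0,0,10],[0,0,0,0,10],[0,0,0,0,10]]' 40
python3 -m inch '[[0,0,0,0,10],[0,0,0,0,10]]'
```

```text
clock: 3.85
tool_pos: [0.5125, 0.1814, 0.0829]
eef_rot: [0.612, 0.791, 0.001, 0.001]
contact_force: [-0.6, -0.3, 0.3]
opening: 0.999
clock: 4.15
tool_pos: [0.5113, 0.1818, 0.0485]
eef_rot: [0.612, 0.791, -0.001, 0.0]
contact_force: [0.5, -0.8, 0.0]
opening: 0.998
clock: 4.65
tool_pos: [0.5114, 0.1831, 0.0491]
eef_rot: [0.611, 0.792, 0.0, 0.0]
contact_force: [0.1, -0.3, 0.6]
opening: 0.573
clock: 4.85
tool_pos: [0.5112, 0.1831, 0.0488]
eef_rot: [0.611, 0.792, 0.0, 0.0]
contact_force: [0.0, -1.0, 0.7]
opening: 0.388
```

```bash
python3 -m inch '[[0,0,0,0,10],[0,0,0,0,10],[0,0,0,0,10],[0,0,0,0,10]]'
python3 -m inch '[[0,0,0.3,0,10],[0,0,0.7,0,10],[0,0,0.7,0,10],[0,0,0.7,0,10],[0,0,0,0,10]]'
```

```text
clock: 5.25
tool_pos: [0.5107, 0.1829, 0.0487]
eef_rot: [0.611, 0.792, -0.0, -0.0]
contact_force: [-2.1, -0.9, 1.6]
opening: 0.272
clock: 5.75
tool_pos: [0.5124, 0.1834, 0.1105]
eef_rot: [0.611, 0.791, 0.002, 0.001]
contact_force: [-0.1, 0.4, -5.8]
opening: 0.269
```

```bash
python3 -m inch '[[0.1,-0.5,0.6,0,10],[0.1,-1,0.5,-0.2,10],[0.1,-1,0.5,-0.22,10],[0.1,-1,0,0,10],[0.1,-1,0,0,10]]'
python3 -m inch '[[0.1,-1,0,0,10],[0.1,-1,0,0,10],[0.1,-1,0,0,10],[0.1,-1,0,0,10],[0.1,-1,0,0,10]]'
python3 -m inch '[[0.3,-1,0,0,10],[0.3,-1,0,0,10],[0.3,-1,0,0,10],[0.3,-1,0,0,10],[0.1,-1,0,0,10]]'
python3 -m inch '[[0,-1,0,0,10],[0,-0.8,0,0,10],[0,-0.2,0,0,10],[0,0,0,0,10],[0,0,0,0,10]]'
python3 - <<'E'
from h import *
s=snap('wrist','w2'); print(s['position'])
E
```

```text
clock: 6.25
tool_pos: [0.5235, 0.0692, 0.1482]
eef_rot: [0.628, 0.778, -0.0, -0.0]
contact_force: [0.4, -0.5, -5.9]
opening: 0.27
clock: 6.75
tool_pos: [0.5355, -0.0558, 0.1476]
eef_rot: [0.628, 0.778, -0.001, -0.001]
contact_force: [-0.8, 0.0, -5.9]
opening: 0.271
clock: 7.25
tool_pos: [0.5687, -0.1806, 0.1474]
eef_rot: [0.628, 0.778, -0.0, -0.0]
contact_force: [0.3, 0.5, -5.7]
opening: 0.271
clock: 7.75
tool_pos: [0.5686, -0.2274, 0.1483]
eef_rot: [0.627, 0.779, 0.001, -0.001]
contact_force: [-0.6, -0.3, -6.7]
opening: 0.269
[ 0.55215923 -0.14548579  0.27611066]
```

View pics/w2.png

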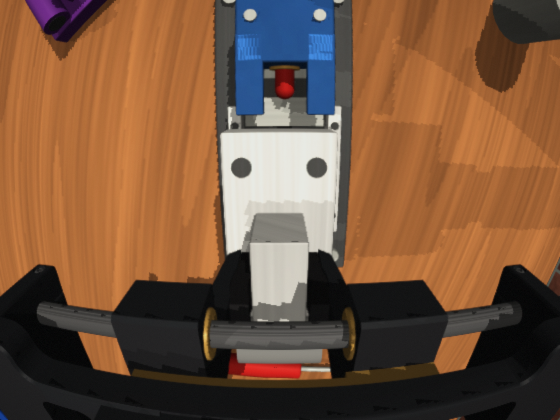

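```bash
python3 - <<'E'
from h import *
s=load('w2')
st=r.get_state();q=st['eef_rot'];print(st['tool_pos'],'toolx',np.degrees(2*np.arctan2(q[1],q[0])))
a=np.radians(102.2);d=np.array([np.cos(a),np.sin(a)]);n=np.array([np.sin(a),-np.cos(a)])
T=np.array([.5686,-.2274])
def g(nm,u,v,z):
    p=fpx(s,u,v,z)[:2]; print(nm,p.round(4),'along',((p-T)@d).round(4),'lat',((p-T)@n).round(4))
for x in [('prongL tip',237,113,.065),('prongL in',263,114,.065),('prongR in',309,114,.065),('prongR out',334,115,.065),('prongL face',236,65,.065),
 ('headback L bolt',250,15,.065),('bolt R',320,15,.065),('pin',285,90,.038),('br flat L',221,132,.123),('br flat R',338,130,.123),('rib far L',253,238,.158),('rib far R',307,240,.158),('plate L',217,60,.015),('plate L2',215,160,.015),('plate R',351,60,.015),('plate R2',349,200,.015)]: g(*x)
E
```

```text
[ 0.56881281 -0.2271138   0.14855461] toolx 102.31317591702447
prongL tip [ 0.5274 -0.159 ] along 0.0755 lat -0.0258
prongL in [ 0.5441 -0.1564] along 0.0746 lat -0.009
prongR in [ 0.5729 -0.15  ] along 0.0747 lat 0.0206
prongR out [ 0.5889 -0.1468] along 0.0745 lat 0.0369
prongL face [ 0.5205 -0.1284] along 0.107 lat -0.0261
headback L bolt [ 0.5221 -0.0938] along 0.1404 lat -0.0172
bolt R [ 0.5656 -0.084 ] along 0.1408 lat 0.0274
pin [ 0.5548 -0.1373] along 0.091 lat 0.0056
br flat L [ 0.5284 -0.1656] along 0.0688 lat -0.0262
br flat R [ 0.5824 -0.153 ] along 0.0699 lat 0.0292
rib far L [ 0.5533 -0.1998] along 0.0302 lat -0.0091
rib far R [ 0.5746 -0.1961] along 0.0293 lat 0.0125
plate L [ 0.4971 -0.1228] along 0.1173 lat -0.0478
plate L2 [ 0.5108 -0.2037] along 0.0354 lat -0.0515
plate R [ 0.6009 -0.0998] along 0.1179 lat 0.0585
plate R2 [ 0.6283 -0.2136] along 0.0008 lat 0.0612
```

The nest centreline is about 3.7 mm to the side of the bracket's, and the prong tips at (237,113) to (334,115) are about 6 mm ahead of the flat end. Shifting sideways, lowering to just above the lip, and using the lip to tilt the bracket in a light grip.

```bash
python3 -m inch '[[0.14,0.03,-0.8,0,10],[0,0,-0.8,0,10],[0,0,-0.7,0,10],[0,0,-0.1,0,10],[0,0,0,0,10]]'
python3 -m inch '[[0,0,0,0,10],[0,0,-0.06,0,10],[0,0,-0.06,0,10],[0,0,0,0,10]]' 15
```

```text
clock: 8.3
tool_pos: [0.5722, -0.2274, 0.0886]
eef_rot: [0.628, 0.779, 0.0, -0.001]
contact_force: [0.6, -0.3, -5.4]
opening: 0.265
clock: 8.7
tool_pos: [0.5722, -0.2288, 0.0859]
eef_rot: [0.628, 0.778, 0.0, 0.0]
contact_force: [0.2, 0.3, -6.3]
opening: 0.266
```

```bash
python3 -m inch '[[0,0,-0.05,0,10],[0,0,-0.05,0,10],[0,0,0,0,10]]'
python3 -m inch '[[0,0,-0.05,0,10],[0,0,-0.05,0,10],[0,0,0,0,10]]'
```

```text
clock: 9.0
tool_pos: [0.5723, -0.2286, 0.0835]
eef_rot: [0.628, 0.778, 0.0, 0.0]
contact_force: [-0.4, 1.4, -3.6]
opening: 0.268
clock: 9.3
tool_pos: [0.572, -0.2269, 0.0811]
eef_rot: [0.628, 0.778, 0.001, -0.001]
contact_force: [-3.3, 4.0, 2.6]
opening: 0.273
```

```bash
python3 -m inch '[[0,0,-0.06,0,10],[0,0,-0.06,0,10],[0,0,0,0,10]]'
python3 - <<'E'
from h import *
s=snap('scene','s2'); im=s['pixels'][150:260,180:330,::-1]
cv2.imwrite('pics/s2c.png',cv2.resize(im,None,fx=5,fy=5,interpolation=cv2.INTER_CUBIC))
E
```

```text
clock: 9.6
tool_pos: [0.5722, -0.2261, 0.0783]
eef_rot: [0.628, 0.779, 0.001, -0.001]
contact_force: [-2.4, 5.0, 4.1]
opening: 0.27
```

View pics/s2c.png

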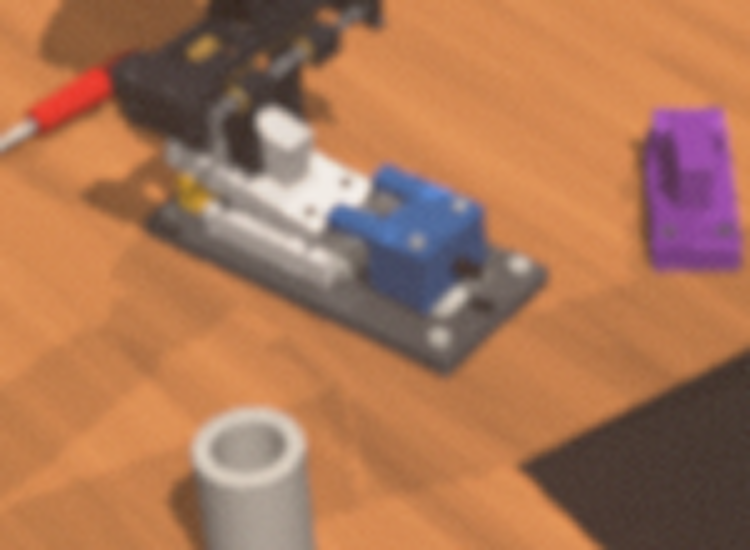

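The bracket is tilted with the boss end on the lip and the flat end low, just in front of the prongs. Firming the grip, raising 3 mm, then going forward under the hood.

```bash
python3 -m inch '[[0,0,0,0,10],[0,0,0.12,0,10],[0,0,0,0,10]]' 50
python3 -m inch '[[-0.03,0.14,0,0,10],[-0.03,0.14,0,0,10],[-0.03,0.14,0,0,10],[-0.03,0.14,0,0,10],[0,0,0,0,10]]'
```

```text
clock: 9.95
tool_pos: [0.5723, -0.2295, 0.0807]
eef_rot: [0.628, 0.778, -0.0, 0.001]
contact_force: [-0.5, -0.4, -6.1]
opening: 0.265
clock: 10.45
tool_pos: [0.5691, -0.2136, 0.0807]
eef_rot: [0.628, 0.778, 0.0, -0.0]
contact_force: [1.3, 0.4, -5.2]
opening: 0.268
```

```bash
python3 -m inch '[[-0.017,0.08,0,0,10],[-0.017,0.08,0,0,10],[-0.017,0.08,0,0,10],[0,0,0,0,10]]'
python3 -m inch '[[-0.017,0.08,0,0,10],[-0.017,0.08,0,0,10],[0,0,0,0,10],[0,0,0,0,10]]'
python3 -m inch '[[-0.017,0.08,0,0,10],[-0.017,0.08,0,0,10],[0,0,0,0,10],[0,0,0,0,10]]'
```

```text
clock: 10.85
tool_pos: [0.5679, -0.2082, 0.0808]
eef_rot: [0.628, 0.778, 0.0, -0.0]
contact_force: [-0.7, -0.3, -6.6]
opening: 0.266
clock: 11.25
tool_pos: [0.5672, -0.2057, 0.0809]
eef_rot: [0.629, 0.778, -0.0, 0.001]
contact_force: [1.8, -2.6, -5.1]
opening: 0.27
clock: 11.65
tool_pos: [0.5662, -0.2011, 0.0808]
eef_rot: [0.628, 0.778, -0.0, 0.0]
contact_force: [0.9, -4.4, -5.4]
opening: 0.272
```

```bash
python3 -m inch '[[-0.017,0.08,0,0,10],[-0.017,0.08,0,0,10],[0,0,0,0,10],[0,0,0,0,10]]'
python3 -m inch '[[-0.008,0.04,0,0,10],[-0.008,0.04,0,0,10],[0,0,0,0,10],[0,0,0,0,10]]'
python3 -m inch '[[-0.008,0.04,0,0,10],[0,0,0,0,10],[-0.008,0.04,0,0,10],[0,0,0,0,10],[0,0,0,0,10]]'
```

```text
clock: 12.05
tool_pos: [0.5654, -0.1975, 0.0809]
eef_rot: [0.628, 0.778, -0.0, 0.0]
contact_force: [2.0, -5.7, -3.9]
opening: 0.271
clock: 12.45
tool_pos: [0.565, -0.1958, 0.0809]
eef_rot: [0.628, 0.778, -0.0, 0.001]
contact_force: [0.1, -6.3, -3.9]
opening: 0.266
clock: 12.95
tool_pos: [0.5647, -0.1941, 0.0809]
eef_rot: [0.629, 0.778, -0.001, 0.001]
contact_force: [0.7, -6.2, -4.5]
opening: 0.267
```

```bash
python3 -m inch '[[-0.006,0.03,0,0,10],[0,0,0,0,10],[-0.006,0.03,0,0,10],[0,0,0,0,10],[0,0,0,0,10]]'
python3 -m inch '[[-0.006,0.03,0,0,10],[0,0,0,0,10],[0,0,0,0,10]]'
python3 -m inch '[[-0.006,0.03,0,0,10],[0,0,0,0,10],[0,0,0,0,10]]'
```

```text
clock: 13.45
tool_pos: [0.5644, -0.1928, 0.0809]
eef_rot: [0.629, 0.778, -0.001, 0.001]
contact_force: [0.8, -6.0, -4.1]
opening: 0.266
clock: 13.75
tool_pos: [0.5642, -0.1922, 0.081]
eef_rot: [0.629, 0.778, -0.001, 0.001]
contact_force: [0.8, -7.1, -4.4]
opening: 0.268
clock: 14.05
tool_pos: [0.5641, -0.1917, 0.081]
eef_rot: [0.629, 0.778, -0.001, 0.001]
contact_force: [1.6, -7.0, -2.9]
opening: 0.263
```

```bash
python3 -m inch '[[-0.006,0.03,0,0,10],[0,0,0,0,10],[0,0,0,0,10]]'
python3 -m inch '[[-0.006,0.03,0,0,10],[0,0,0,0,10],[0,0,0,0,10]]'
python3 -m inch '[[-0.006,0.03,0,0,10],[0,0,0,0,10],[0,0,0,0,10]]'
```

```text
clock: 14.35
tool_pos: [0.564, -0.1916, 0.0811]
eef_rot: [0.629, 0.777, -0.001, 0.001]
contact_force: [1.5, -8.2, -3.7]
opening: 0.266
clock: 14.65
tool_pos: [0.564, -0.1915, 0.0812]
eef_rot: [0.629, 0.777, -0.001, 0.002]
contact_force: [0.9, -9.6, -3.7]
opening: 0.266
clock: 14.95
tool_pos: [0.5639, -0.1914, 0.0813]
eef_rot: [0.629, 0.777, -0.002, 0.002]
contact_force: [0.8, -9.6, -2.2]
opening: 0.268
```

```bash
python3 -m inch '[[-0.006,0.03,0,0,10],[-0.004,0.02,0,0,10],[0,0,0,0,10],[0,0,0,0,10]]'
python3 -m inch '[[0,0,-0.05,0,10],[0,0,-0.05,0,10],[0,0,0,0,10]]'
python3 - <<'E'
from h import *
s=snap('wrist','w3'); print(s['position'])
cv2.imwrite('pics/w3c.png',cv2.resize(s['pixels'][0:260,180:400,::-1],None,fx=2.3,fy=2.3,interpolation=cv2.INTER_CUBIC))
E
```

```text
clock: 15.35
tool_pos: [0.5639, -0.1912, 0.0814]
eef_rot: [0.63, 0.777, -0.002, 0.003]
contact_force: [1.6, -12.8, -2.5]
opening: 0.264
clock: 15.65
tool_pos: [0.5642, -0.1916, 0.0795]
eef_rot: [0.63, 0.777, -0.002, 0.003]
contact_force: [2.2, -12.0, 1.9]
opening: 0.269
[ 0.54785205 -0.10835913  0.20654908]
```

View pics/w3c.png

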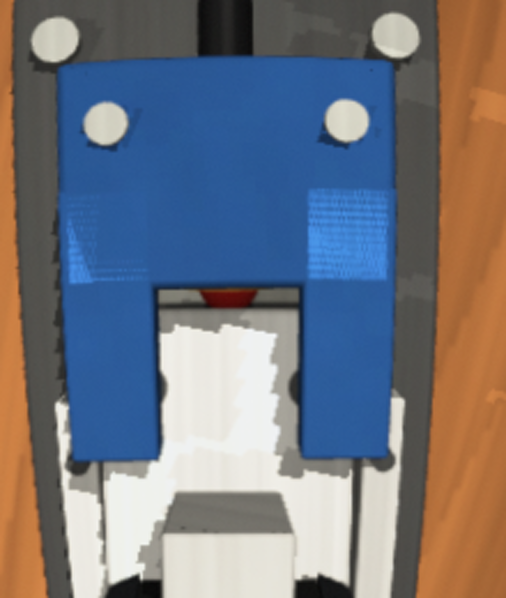

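Flat end is under both prongs, centred, with the pin tip at about (230,298) in the crop nearly fully in. The push was about 12 N with motion stopped, so this is the stop. Easing off, then lowering the boss end while retreating.

```bash
python3 -m inch '[[0.008,-0.04,0,0,10],[0.008,-0.04,0,0,10],[0,0,0,0,10]]' 28
python3 -m inch '[[0.006,-0.026,-0.04,0,10],[0.006,-0.026,-0.04,0,10],[0,0,0,0,10]]'
python3 -m inch '[[0.006,-0.026,-0.04,0,10],[0.006,-0.026,-0.04,0,10],[0,0,0,0,10]]'
```

```text
clock: 16.0
tool_pos: [0.5643, -0.1918, 0.0792]
eef_rot: [0.629, 0.777, -0.001, 0.002]
contact_force: [1.2, -10.0, 1.2]
opening: 0.27
clock: 16.3
tool_pos: [0.5648, -0.1921, 0.0771]
eef_rot: [0.629, 0.777, -0.001, 0.002]
contact_force: [1.0, -8.3, -1.2]
opening: 0.27
clock: 16.6
tool_pos: [0.5651, -0.193, 0.0754]
eef_rot: [0.629, 0.777, -0.0, 0.002]
contact_force: [-0.0, -6.9, 3.0]
opening: 0.272
```

```bash
python3 -m inch '[[0.006,-0.026,-0.04,0,10],[0.006,-0.026,-0.04,0,10],[0,0,0,0,10]]'
python3 -m inch '[[0.006,-0.026,-0.04,0,10],[0.006,-0.026,-0.04,0,10],[0,0,0,0,10]]'
```

```text
clock: 16.9
tool_pos: [0.5654, -0.1942, 0.0735]
eef_rot: [0.629, 0.777, -0.0, 0.002]
contact_force: [-0.5, -7.6, 3.0]
opening: 0.269
clock: 17.2
tool_pos: [0.5657, -0.1955, 0.0714]
eef_rot: [0.629, 0.777, -0.0, 0.002]
contact_force: [-0.1, -7.1, 2.5]
opening: 0.272
```

```bash
python3 -m inch '[[0.006,-0.026,-0.04,0,10],[0.004,-0.02,-0.04,0,10],[0,0,0,0,10]]'
python3 - <<'E'
from h import *
s=snap('scene','s3'); im=s['pixels'][165:240,195:305,::-1]
cv2.imwrite('pics/s3c.png',cv2.resize(im,None,fx=7,fy=7,interpolation=cv2.INTER_CUBIC))
E
```

```text
clock: 17.5
tool_pos: [0.5659, -0.1966, 0.0694]
eef_rot: [0.629, 0.777, -0.001, 0.002]
contact_force: [0.5, -8.1, 3.3]
opening: 0.268
```

View pics/s3c.png

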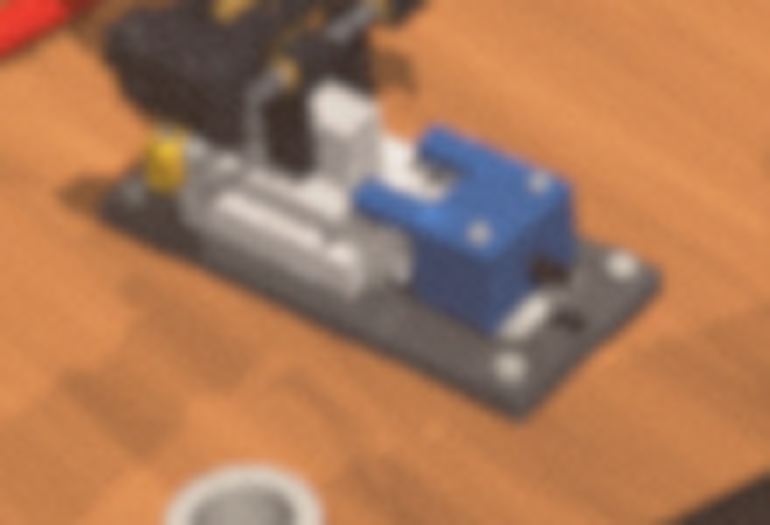

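```bash
python3 -m inch '[[0.002,-0.01,-0.04,0,10],[0,0,0,0,10],[0,0,0,0,10]]'
python3 -m inch '[[0.002,-0.01,-0.04,0,10],[0,0,0,0,10],[0,0,0,0,10]]'
```

```text
clock: 17.85
tool_pos: [0.5659, -0.1967, 0.0692]
eef_rot: [0.629, 0.778, -0.001, 0.002]
contact_force: [-1.1, -7.7, 8.6]
opening: 0.268
clock: 18.15
tool_pos: [0.5659, -0.1967, 0.0692]
eef_rot: [0.629, 0.778, -0.001, 0.002]
contact_force: [-2.8, -6.1, 17.0]
opening: 0.267
```

Firm stop at TCP z=0.0692, against 0.0698 expected for a bracket flat on the bars. Unloading and releasing.

```bash
python3 -m inch '[[0.002,-0.01,0.05,0,10],[0,0,0.03,0,10],[0,0,0,0,10]]' 10
python3 -m inch '[[0,0,0,0,40],[0,0,0,0,40],[0,0,0,0,60],[0,0,0,0,60],[0,0,0,0,60]]'
python3 - <<'E'
from h import *
s=snap('wrist','w4'); print(s['position'])
cv2.imwrite('pics/w4c.png',cv2.resize(s['pixels'][0:330,150:430,::-1],None,fx=1.8,fy=1.8,interpolation=cv2.INTER_CUBIC))
E
```

```text
clock: 18.45
tool_pos: [0.5659, -0.1967, 0.0692]
eef_rot: [0.629, 0.778, -0.0, 0.001]
contact_force: [0.3, -6.2, 0.8]
opening: 0.273
clock: 18.95
tool_pos: [0.5653, -0.1947, 0.0682]
eef_rot: [0.628, 0.778, 0.0, -0.0]
contact_force: [-0.1, 0.5, -0.1]
opening: 0.673
[ 0.5488695  -0.11265719  0.19592485]
```

View pics/w4c.png

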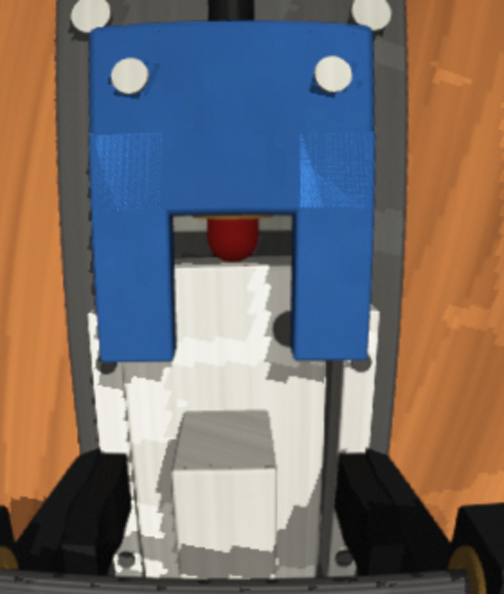

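```bash
python3 -m inch '[[0,0,0.2,0,75],[0,0,0.6,0,75],[0,0,0.8,0,75],[0,0,0.8,0,75],[0,0,0,0,75]]'
python3 - <<'E'
from h import *
a=np.radians(102.2);d=np.array([np.cos(a),np.sin(a)]);n=np.array([np.sin(a),-np.cos(a)])
O=np.array([.5603,-.1897])
def g(s,nm,u,v,z):
    p=fpx(s,150+u/1.8,v/1.8,z)[:2]-O; print(nm,'x',(p@d).round(4),'y',(-p@n).round(4))
s=load('w4')
for x in [('tipL',100,360,.065),('tipR',370,360,.065),('faceTop',233,213,.065),('flat',233,263,.045),('pin tip',233,262,.035),('holeR',345,558,.035),('holeL',126,558,.035)]: g(s,*x)
s=snap('wrist','w5'); cv2.imwrite('pics/w5.png',s['pixels'][:,:,::-1]); print(s['position'],r.get_state()['tool_pos'])
snap('top','t5')
E
```

```text
clock: 19.5
tool_pos: [0.5674, -0.1955, 0.1318]
eef_rot: [0.628, 0.778, 0.002, 0.003]
contact_force: [0.4, -0.3, 0.4]
opening: 0.852
tipL x 0.0361 y 0.0264
tipR x 0.036 y -0.0381
faceTop x 0.0702 y -0.0053
flat x 0.056 y -0.0054
pin tip x 0.0549 y -0.0054
holeR x -0.0448 y -0.0438
holeL x -0.0446 y 0.0314
[ 0.5502329  -0.11317717  0.25923107] [ 0.56636596 -0.19552722  0.13022601]
```

View pics/w5.png

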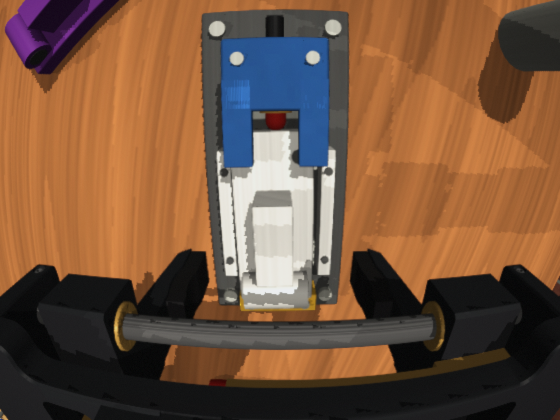

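The bracket is seated between the cheeks, boss at (275,290) inside the yellow lip at (278,305). The measured gap from face to flat end is about 14 mm, so the pin reads about 0.010, as expected against the lip. Checking the heights from depth for levelness.

```bash
python3 - <<'E'
from h import *
s=load('w5');K=s['K']
def z(u,v):
    o=[]
    for dv in range(-2,3):
        for du in range(-2,3):
            t=s['range_z'][v+dv,u+du]; a=(u+du-K[0,2])/K[0,0]; b=(v+dv-K[1,2])/K[1,1]; th=np.hypot(a,b); k=np.tan(th)/th
            o.append((np.array(s['position'])+t*(R(s)@np.array([a*k,-b*k,-1])))[2])
    return round(float(np.median(o))*1000,1)
for n,u,v,e in [('slab front',272,142,45),('slab L mid',243,200,45),('slab R mid',303,200,45),('slab L rear',243,260,45),('slab R rear',302,255,45),('rib front',272,212,80),('rib rear',274,275,80),('boss',275,292,69),('boss L',250,292,69),('boss R',300,292,69),('prong',238,150,65),('prongR',313,150,65),('plate',335,100,15),('bench',420,200,0)]: print(n,z(u,v),'expect',e)
for f in('top','t5'):
    t=load(f); print(f,[(m,px(t,u,v).round(3).tolist()) for m,u,v in(('lip',378,197),('mug',117,187),('sleeve',274,122))])
E
```

```text
slab front 46.0 expect 45
slab L mid 45.7 expect 45
slab R mid 45.5 expect 45
slab L rear 45.6 expect 45
slab R rear 45.9 expect 45
rib front 81.0 expect 80
rib rear 81.0 expect 80
boss 68.1 expect 69
boss L 67.9 expect 69
boss R 68.4 expect 69
prong 65.7 expect 65
prongR 65.9 expect 65
plate 15.6 expect 15
bench 0.4 expect 0
top [('lip', [0.582, -0.275, 0.035]), ('mug', [0.613, 0.441, 0.007]), ('sleeve', [0.774, 0.007, 0.094])]
t5 [('lip', [0.53, -0.178, 0.517]), ('mug', [0.614, 0.442, 0.002]), ('sleeve', [0.775, 0.007, 0.091])]
```

Flat and level at the right height everywhere, and the gripper is clear. Handing in.

```bash
python3 -m inch '[[0,0,0.8,0,75],[0,0,0.4,0,75],[0,0,0,0,75],[0,0,0,0,75]]'; python3 -c "
from plant import r
print(r.finish_job(), r.get_state()['clock'])"
```

```text
clock: 20.0
tool_pos: [0.5649, -0.1954, 0.1577]
eef_rot: [0.628, 0.778, -0.0, -0.0]
contact_force: [0.6, -0.9, 0.2]
opening: 0.849
the job is handed in; nothing more can be done
the job is handed in; nothing more can be done
```

The aluminium bracket is loaded in the nest and released, and the job was handed in at 20.0 s of the 48 s allowed.

**How it went:**
- I gripped the bracket by its rib and tilted it against the lip in a light grip.
- I slid the flat end under the hood and pushed the pin until it stopped moving. The push peaked at about 13 N, inside the 10–14 N asked for.
- I then lowered the boss end inside the lip while backing off, until it sat firmly on the bars, and let go.

**Last checks:**
- **Level:** depth readings gave the slab top at 45.5–46 mm (45 expected), the rib top at 81 mm (80 expected) and the boss top at about 68 mm (69 expected).
- **Pin:** the gap from the head's face to the flat end measured about 14 mm. That puts the pin at about 0.010 m, within the 0.009–0.013 m expected with the bracket against the lip.
- **Bystanders:** the mug and sleeve read the same positions before and after. I took no after-measurement of the screwdriver, but the arm never went near it.

**Small disagreements:** the top and wrist cameras differed by 2–4 mm sideways, so I used the wrist camera's relative view. On release the bracket shifted 2–3 mm to one side, still within the cheeks. I did not see the lip clearly from the side afterwards; that the boss end is inside it rests on the heights, the gap and the last wrist picture.

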